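Slide the tin along the gallery rail to the spice jar

ROBOT

A 6-joint arm with a two-finger parallel gripper is mounted at the origin on a cart in front of the work surface, level with it; the furniture and walls round the work are solid. World frame = base frame: x ahead of the robot, y to its left, z up, the work surface at z = 0. Lengths are in m, angles in rad, forces in N, time in s.
With the tool pointing down it reaches from about 0.375 to 0.9 m from the base axis. Payload 3.1 kg.
Tool frame: the origin (TCP) lies where the fingers leave the gripper's body, on its centre line; the fingertips stand 73 mm ahead of it and the grasp point (between the pads) lies 54 mm ahead of it; z points along the fingers, y is the line along which they close (so a half turn about z gives the same grasp; the last joint's range is limited). The gripper opens to 85 mm and grips with 20 to 120 N. Pads are 22 mm wide; open, the fingers measure 114 mm over their backs; the gripper's body (76 mm by 85 mm) begins 54 mm behind the grasp point. The pads swing forward as they close: fully open they stand 13 mm farther back than shut.
Start: joints at [-1.486, 0.527, 1.433, -0, 1.181, -0.178], TCP at [0.162, -0.604, 0.304] pointing down, gripper open.
Joint ranges: [-3.08, 3.08], [-0.75, 2.2], [0.22, 2.44], [-1.43, 4.57], [0, 2.65], [-2.85, 2.85]. Speed limits (rad/s): [2.79, 2.79, 3.14, 3.14, 3.14, 3.14].

INTERFACE

Orientations are given as a unit quaternion [x, y, z, w].
In Python, from station import manip gives the robot as it stands.
- The arm moves only by the tool step_arm, never from a script. Its argument "moves" is one flat list of numbers, 5 for each row, row after row: the opening, from 0 (shut) to 1 (fully open), then the shift along the world's x, y, z scaled (see below), then the turn about the world's z scaled (see below). In form: [fingers, x, y, z, yaw, fingers, x, y, z, yaw, ...]. A call has 1 to 12 rows; each row is the pose to reach, as a shift and turn from the pose commanded when the call began, turning the shorter way round; what a row does not reach only later rows make up. The controller multiplies each number of a shift by 200 mm and each number of a turn by pi rad. A row lasts 1/8 s, in which the tool goes at most 62.5 mm and 10.7 degrees, less where a joint would pass 70% of its speed; a pose out of reach is approached as far as the arm can. A call with a number of a shift or a turn outside -1 to 1 is refused whole. A call with a gripper value outside its range is refused whole. The fingers move at their own pace and stop on an object; "grip_force" is the grip in N (left out, the last holds). Time passes only in rows, so rows that repeat a pose let the fingers close. It gives the time, the measured TCP pose, the force, the opening and the grip force at its end, in the units of the state.
- manip.sense(): the state, without advancing time (a new reading comes with each control period).
- manip.snapshot(name): name is "scene" or "top"; returns a dict with "color" (480x640x3 uint8, blue, green, red), "z_map" (480x640 float32, m along the optical axis (not along the pixel's ray), 0 where there is no reading), "fovy" (degrees; the focal length in pixels is half the picture's height over the tangent of half this angle, whatever the lens; pixels are square), "cx", "cy" (the principal point, pixels), "R" (3x3) and "t" (3): a world point X has camera coordinates R X + t. Camera axes: x right, y down, z forward; pixel columns grow to the right and rows downward; lengths in m; the calibration is good to about 2 mm. A picture is of the moment at which its call begins.
- manip.sign_off(): hands the job in; it is judged then, once.
The state is a dict: "t": time; "q": joint angles; "qd": joint speeds; "tau": joint torques, N m; "tcp_pos": TCP position; "tool_rot": TCP orientation; "force": force on the tool from outside, world axes, zero at the start; "ft_torque": the same for the moment, N m; "finger_gap": opening from 0.0 (shut) to 1.0 (fully open); "gripper_force": force on a finger pad.
Only numpy, scipy, OpenCV 4.12 (cv2) and the standard library are available. Lean on these libraries where they do the work, as an engineer would, in place of code of your own. Each camera call takes 0.05 s, during which the arm holds its last target. There are 200 camera calls.

TASK

Put the tin away at the spice-jar end of the wooden gallery rail. It is too wide to pick up comfortably, so keep it standing on the worktop: first push it straight back against the middle of the rail, then slide it along the rail, staying against the rail all the way, until it stands right beside the spice jar with no more than a sliver of gap. Leave the spice jar and the salt shaker upright in their corners, do not disturb the cup or the lemon, and let go of the tin.

Things in the scene. Friction and masses are not known exactly. Their poses are not given: they have to be found in the camera images.
- rail: Fixed dark wooden rail with a brass strip on top: long straight back rail, short cheek at each end, a shallow U open to the robot, no floor; all 36 mm high, 16 mm thick. Origin: middle of the back rail's front face, at worktop level. y runs along the rail (left), x through it away from the robot, z up. Cheeks' inner faces at y = +-225 mm, reaching to x = -58 mm.
- tin: Short round red food tin standing upright, loose, 75 mm in diameter, 58 mm high, about 0.4 kg (it varies). Origin: centre of its underside, z up. Standing against the rail, its centre is 37.5 mm in front of the rail's face (x = -37.5 mm in the rail's frame). It starts before the middle of the rail, some 2 to 5 cm clear of it.
- spice_jar: Clear round spice jar with a dark label and a black cap, loose, 41 mm in diameter, 105 mm high, 0.11 kg. Origin: centre of its underside. It stands in one of the two end corners of the rail (either may be drawn), its centre about 25 mm in front of the rail's face and 24 mm from the cheek. Tin and jar touch when their centres are 58 mm apart.
- salt_shaker: Round salt shaker with a light grey top, clear glass and grey foot, loose, 44 mm in diameter, 90 mm high. Origin: centre of its underside. It stands in the other end corner of the rail: the wrong end for the tin.
- cup: Small white cup with one handle, 63 mm across (93 mm with the handle), 50 mm high, loose bystander at the right front of the worktop. Origin: about the centre of its underside.
- lemon: Yellow lemon, 78 x 55 x 56 mm, loose bystander at the left front of the worktop. Origin: about the centre of its underside as it was placed.
There are look-alikes about, which are no part of the job. Leave any green look-alike of the tin alone. What is shaped like the spice_jar but purple is not meant.

How it is judged:
By the outcome, as a careful person would: the job done as asked, in the order asked, and still so for the second after the job is handed in, with the robot touching nothing.
It also fails if it takes over 45 s, if anything falls off the work surface, if the arm or the gripper's body presses on something with over 40 N, if the wrist force passes 120 N, or if a joint passes its speed limit or range.

## Working session

There is one attempt and no reset: what is moved stays moved. The work goes in short steps, Python scripts to look and compute and a tool call to move; the robot and the scene stay as the last step left them, time stands still between calls to the robot, and variables do not carry over. Pictures are saved under pics/ and viewed, at most 10 in all, crops included, and the job is handed in when it is done.

Besides the shell and the picture viewer there is one more tool, called after "Call:" by a JSON object that holds its "method" and its "body". step_arm: Moves the arm, as the interface text tells. Its arguments: {"type":"object","properties":{"moves":{"type":"array","items":{"type":"number"}},"grip_force":{"type":"number"}},"required":["moves"]}

```bash
mkdir -p pics; cat > h.py <<'E'
import numpy as np, cv2
from station import manip
def snap(n,f=None):
    s=manip.snapshot(n)
    if f: cv2.imwrite('pics/'+f,s['color'])
    return s
def cloud(s):
    h,w=s['z_map'].shape; f=h/2/np.tan(np.radians(s['fovy'])/2)
    v,u=np.mgrid[:h,:w]; z=s['z_map']
    c=np.stack([(u-s['cx'])/f*z,(v-s['cy'])/f*z,z],-1)
    X=(c-s['t'])@s['R']; X[z==0]=np.nan
    return X
E
python3 - <<'E'
from h import *
a=snap('top','top0.png'); b=snap('scene','scene0.png')
np.savez('s0.npz',ca=a['color'],xa=cloud(a),cb=b['color'],xb=cloud(b))
for s in(a,b): print(s['fovy'],-s['R'].T@s['t'])
print(manip.sense())
E
```

```text
50.48487631025909 [ 0.44556335 -0.0591462   1.04057054]
42.901444510384614 [0.03307591 0.9773658  0.82436686]
{'t': 0.1, 'q': array([-1.48652450e+00,  5.28406599e-01,  1.43383409e+00,  2.70446672e-05,
        1.18142368e+00, -1.78521090e-01]), 'qd': array([-0.00038417, -0.00107023, -0.00252593,  0.00102177, -0.00143067,
       -0.00128941]), 'tau': array([-2.39235997e-04, -4.43303990e+01, -1.78585643e+01, -2.30631886e-04,
        3.91130816e-03,  1.49078386e-05]), 'tcp_pos': array([ 0.16233713, -0.60299574,  0.30299176]), 'tool_rot': array([ 9.91380040e-01,  1.31013520e-01,  6.12873011e-05, -1.03411887e-03]), 'force': array([0.20072863, 0.39494027, 0.24727479]), 'ft_torque': array([ 0.01246146,  0.01231707, -0.02507461]), 'gripper_force': 0.0, 'finger_gap': 1.0001521478661402}
```

View pics/top0.png

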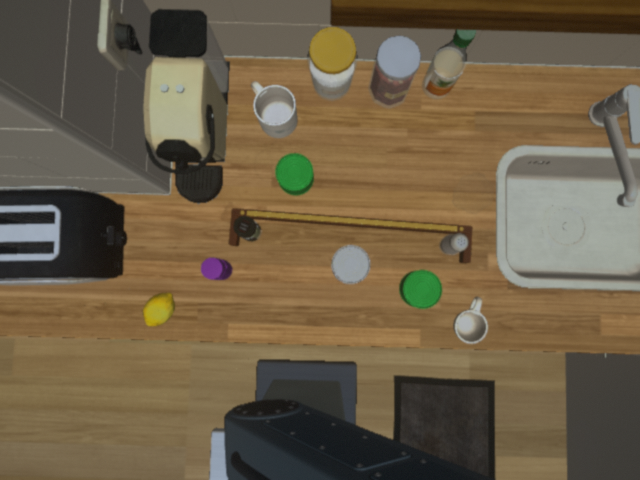

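View pics/scene0.png

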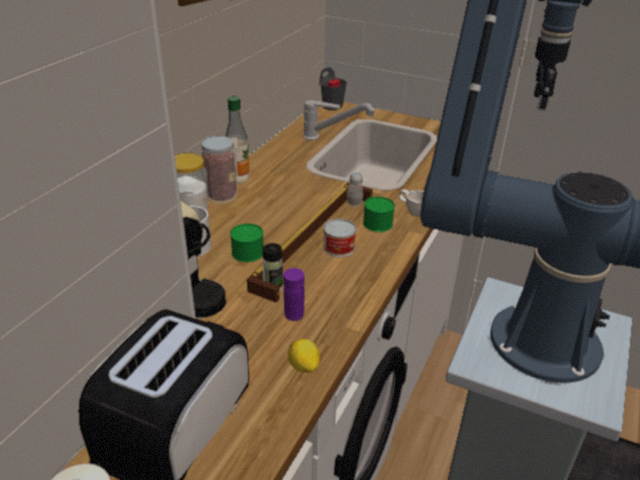

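The top view shows the tin (silver lid) at (350,265). The rail's brass strip runs from (243,212) to (470,229). The black-capped spice jar is in the left corner (248,228) and the salt shaker in the right one (456,243). The purple decoy is at (215,268) and the green tins at (421,289) and (294,174). The scene view agrees: the tin is red on its side.

```bash
python3 - <<'E'
from h import *
d=np.load('s0.npz'); X=d['xa']; C=d['ca']
def blob(n,u,v,r,zlo,zhi):
    P=X[v-r:v+r,u-r:u+r].reshape(-1,3); P=P[(P[:,2]>zlo)&(P[:,2]<zhi)]
    c,rad=cv2.minEnclosingCircle(P[:,:2].astype(np.float32)); print(n,len(P),np.round(c,4),round(rad,4),'med',np.round(np.median(P,0),4),'z',P[:,2].max().round(3))
blob('tin',350,265,26,.052,.064)
blob('jar',248,228,20,.095,.12)
blob('salt',456,243,20,.08,.1)
blob('purple',215,268,22,.09,.12)
blob('greenR',421,289,26,.05,.064)
blob('greenB',294,174,26,.05,.064)
blob('cup',471,325,24,.03,.06)
blob('lemon',158,310,24,.02,.07)
# rail brass strip: top height 0.036
H=cv2.cvtColor(C,cv2.COLOR_BGR2HSV)
P=X[205:240,262:440].reshape(-1,3); P=P[(P[:,2]>.031)&(P[:,2]<.041)]
vx,vy,x0,y0=cv2.fitLine(P[:,:2].astype(np.float32),cv2.DIST_HUBER,0,.001,.001).ravel()
print('line dir',vx,vy,'pt',x0,y0,'yaw',np.degrees(np.arctan2(-vx*np.sign(vy),abs(vy))))
n=np.array([abs(vy),-vx*np.sign(vy)]); l=np.array([-n[1],n[0]])
dd=(P[:,:2]-[x0,y0])@n; print('half-width pctl',np.percentile(dd,[1,50,99]))
P=X[195:275,220:485].reshape(-1,3); P=P[(P[:,2]>.028)&(P[:,2]<.041)]
a=(P[:,:2]-[x0,y0])@l; b=(P[:,:2]-[x0,y0])@n
print('along',np.percentile(a,[.2,99.8]),'n',n,'l',l)
m=(b<-.02)
print('cheeks',np.histogram(a[m],bins=np.arange(-.26,.27,.008)))
E
```

```text
tin 1012 [ 0.4865 -0.1057] 0.0377 med [ 0.4864 -0.1055  0.0546] z 0.061
jar 376 [0.5487 0.0959] 0.0205 med [0.5482 0.0951 0.1043] z 0.108
salt 201 [ 0.5339 -0.3087] 0.016 med [ 0.5336 -0.3083  0.086 ] z 0.093
purple 409 [0.4696 0.1521] 0.0205 med [0.4693 0.1505 0.1041] z 0.109
greenR 1187 [ 0.4426 -0.2449] 0.0379 med [ 0.4426 -0.2452  0.0542] z 0.061
greenB 1120 [0.6646 0.0098] 0.0378 med [0.6652 0.0104 0.0542] z 0.061
cup 438 [ 0.3824 -0.3468] 0.0423 med [ 0.3797 -0.3525  0.0463] z 0.053
lemon 827 [0.3873 0.2684] 0.0388 med [0.3887 0.2632 0.0455] z 0.057
line dir 0.044984132 0.9989877 pt 0.573495 -0.10456893 yaw -2.578271
half-width pctl [-7.57527977e-03 -9.03859499e-05  8.17713454e-03]
along [-0.24155005  0.23894646] n [ 0.9989877  -0.04498413] l [0.04498413 0.9989877 ]
cheeks (array([ 0,  0, 68, 64, 21,  3,  4,  8, 12, 30,  0,  0,  0,  0,  0,  0,  2,
        2,  0,  0,  0,  0,  0,  0,  0,  0,  0,  0,  0,  0,  0,  0,  0,  0,
        0,  0,  0,  0,  0,  0,  0,  0,  0,  0,  0,  0,  0,  0,  0,  0,  0,
        0,  0,  0,  6, 11,  2,  3,  0,  0, 32, 94, 33,  0,  0,  0]), array([-0.26 , -0.252, -0.244, -0.236, -0.228, -0.22 , -0.212, -0.204,
       -0.196, -0.188, -0.18 , -0.172, -0.164, -0.156, -0.148, -0.14 ,
       -0.132, -0.124, -0.116, -0.108, -0.1  , -0.092, -0.084, -0.076,
       -0.068, -0.06 , -0.052, -0.044, -0.036, -0.028, -0.02 , -0.012,
       -0.004,  0.004,  0.012,  0.02 ,  0.028,  0.036,  0.044,  0.052,
        0.06 ,  0.068,  0.076,  0.084,  0.092,  0.1  ,  0.108,  0.116,
        0.124,  0.132,  0.14 ,  0.148,  0.156,  0.164,  0.172,  0.18 ,
        0.188,  0.196,  0.204,  0.212,  0.22 ,  0.228,  0.236,  0.244,
        0.252,  0.26 ,  0.268]))
```

Call:
{"method": "step_arm", "body": {"moves": [0,0.4,0.85,0,-0.05,0,0.4,0.85,0,-0.098,0,0.4,0.85,0,-0.098,0,0.4,0.85,0,-0.098], "grip_force": 20}}

```text
t: 0.6
tcp_pos: [0.2434, -0.4283, 0.3033]
tool_rot: [1.0, -0.02, -0.001, -0.003]
force: [-0.3, -0.0, 0.6]
finger_gap: 0.147
gripper_force: 0.0
```

Call:
{"method": "step_arm", "body": {"moves": [0,0.4,0.85,0,0,0,0.4,0.85,0,0,0,0.4,0.85,0,0,0,0.4,0.85,0,0]}}

```text
t: 1.1
tcp_pos: [0.323, -0.2602, 0.3037]
tool_rot: [1.0, -0.02, -0.001, -0.001]
force: [-0.3, 0.2, 0.2]
finger_gap: -0.003
gripper_force: 0.0
```

Call:
{"method": "step_arm", "body": {"moves": [0,0.42,0.8,0,0,0,0.42,0.8,0,0,0,0.42,0.8,0,0,0,0.42,0.8,-0.3,0,0,0.42,0.8,-0.6,0,0,0.42,0.8,-0.6,0]}}

```text
t: 1.85
tcp_pos: [0.4049, -0.1038, 0.1797]
tool_rot: [1.0, -0.023, -0.005, -0.003]
force: [-0.6, -0.3, 0.3]
finger_gap: 0.001
gripper_force: 0.0
```

Call:
{"method": "step_arm", "body": {"moves": [0,0,0.005,-0.2,0,0,0,0.005,-0.4,0,0,0,0.005,-0.44,0,0,0,0.005,-0.44,0,0,0,0.005,-0.44,0]}}

```text
t: 2.48
tcp_pos: [0.4074, -0.1033, 0.0978]
tool_rot: [1.0, -0.023, 0.002, 0.001]
force: [-0.1, -0.0, 0.6]
finger_gap: 0.003
gripper_force: 0.0
```

```bash
python3 - <<'E'
from h import *
s=manip.sense(); print(s['tcp_pos'],s['force'],s['q'])
a=snap('top'); cv2.imwrite('pics/c1.png',cv2.resize(a['color'][190:340,200:500],None,fx=2.5,fy=2.5))
E
```

```text
[ 0.40741226 -0.10330044  0.09775199] [-0.12493134 -0.00210008  0.56568686] [-5.15579251e-01  6.87499691e-01  2.09382778e+00 -2.62245225e-05
  3.56132698e-01  1.10060931e+00]
```

View pics/c1.png

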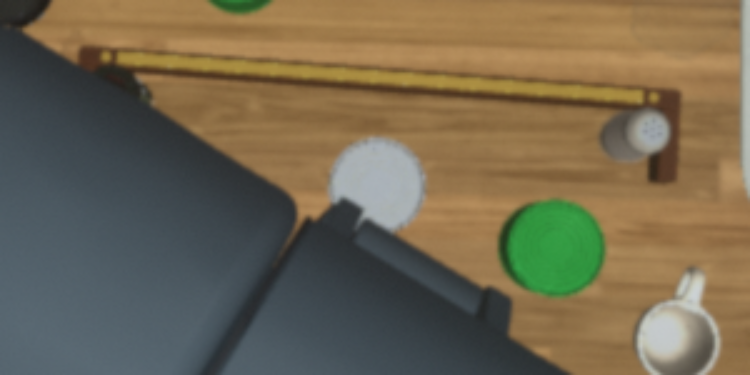

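The tin is still in place and the arm hides only the jar corner. Next I push along the rail normal.

Call:
{"method": "step_arm", "body": {"moves": [0,0.06,-0.0027,-0.015,0,0,0.12,-0.0054,-0.015,0,0,0.15,-0.0068,-0.015,0,0,0.18,-0.008,-0.015,0,0,0.21,-0.0095,-0.015,0,0,0.24,-0.011,-0.015,0,0,0.27,-0.012,-0.015,0,0,0.3,-0.0135,-0.015,0,0,0.325,-0.0145,-0.015,0,0,0.34,-0.0153,-0.015,0,0,0.35,-0.0158,-0.015,0,0,0.35,-0.0158,-0.015,0]}}

```text
t: 4.03
tcp_pos: [0.4732, -0.1041, 0.0927]
tool_rot: [1.0, -0.022, -0.004, -0.002]
force: [-6.5, 1.2, 5.3]
finger_gap: -0.0
gripper_force: 3.1
```

```bash
cat >> h.py <<'E'
O=np.array([.5655,-.1056]); N=np.array([.99899,-.04498]); L=np.array([.04498,.99899])
def ab(p): d=np.asarray(p)[:2]-O; return np.round([d@L,d@N],4)
E
python3 - <<'E'
from h import *
s=manip.sense(); print(s['tcp_pos'],ab(s['tcp_pos']),s['force'])
a=snap('top'); X=cloud(a); r=(X[...,2]>.050)&(X[...,2]<.062)
g=cv2.cvtColor(a['color'],cv2.COLOR_BGR2HSV)
m=r&(g[...,1]<80)&(g[...,2]>110); m[:200]=0;m[300:]=0;m[:,:280]=0;m[:,400:]=0
P=X[m]; print(len(P)); c,rad=cv2.minEnclosingCircle(P[:,:2].astype(np.float32)); print(c,rad,ab(c))
b=snap('scene'); cv2.imwrite('pics/c2.png',cv2.resize(b['color'][120:340,200:480],None,fx=2.5,fy=2.5))
E
```

```text
[ 0.47315858 -0.10406427  0.0926688 ] [-0.0026 -0.0923] [-6.51006267  1.23366028  5.3223883 ]
138
(0.5257108211517334, -0.10781024396419525) 0.034115299582481384 [-0.004  -0.0396]
```

View pics/c2.png

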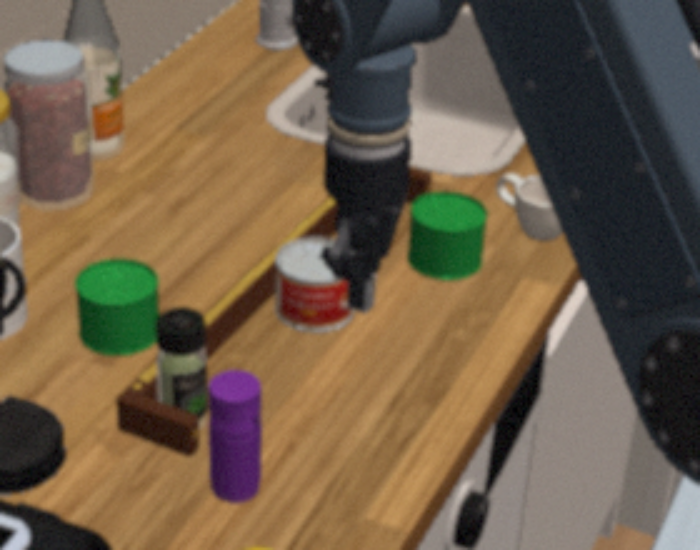

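The crop shows the finger at (360,290) against the front of the tin (315,285), which stands at or close to the rail. I push a little more to confirm contact by force.

Call:
{"method": "step_arm", "body": {"moves": [0,0.01,0,0,0,0,0.02,0,0,0,0,0.02,0,0,0]}}

```text
t: 4.5
tcp_pos: [0.4773, -0.1041, 0.0926]
tool_rot: [1.0, -0.022, -0.004, -0.002]
force: [-6.4, 0.6, 4.9]
finger_gap: -0.001
gripper_force: 3.0
```

```bash
python3 - <<'E'
from h import *
s=manip.sense(); print(s['tcp_pos'],ab(s['tcp_pos']),s['force'])
a=snap('top'); X=cloud(a); z=X[...,2]
# slice along the rail normal through tin top
for k in (-.02,-.01,0,.01,.02):
    d=X[...,:2]-O; al=d@L; b=d@N
    m=(abs(al-k+.004)<.003)&(z>.05)&(z<.064)&(b>-.09)&(b<.02)
    print(k,m.sum(),np.sort(b[m])[-3:] if m.any() else '')
E
```

```text
[ 0.47725146 -0.10412231  0.0926334 ] [-0.0025 -0.0882] [-6.40918781  0.56444229  4.92287375]
-0.02 19 [-0.01001498 -0.00972983 -0.00798939]
-0.01 19 [-0.00666067 -0.0051875  -0.00518644]
0 16 [-0.00371184 -0.00367406 -0.00346521]
0.01 7 [-0.00562336 -0.0044145  -0.00430183]
0.02 6 [-0.01442733 -0.01266205 -0.00845913]
```

Call:
{"method": "step_arm", "body": {"moves": [0,0.01,0,0,0,0,0.01,0,0,0]}}

```text
t: 4.8
tcp_pos: [0.4793, -0.1042, 0.0926]
tool_rot: [1.0, -0.022, -0.004, -0.002]
force: [-7.2, -0.0, 4.3]
finger_gap: 0.003
gripper_force: 2.9
```

Call:
{"method": "step_arm", "body": {"moves": [0,0.01,0,0,0,0,0.01,0,0,0]}}

```text
t: 5.05
tcp_pos: [0.4806, -0.104, 0.0926]
tool_rot: [1.0, -0.022, -0.005, -0.002]
force: [-7.1, -0.6, 5.4]
finger_gap: -0.002
gripper_force: 3.7
```

Call:
{"method": "step_arm", "body": {"moves": [0,0.01,0,0,0,0,0.01,0,0,0]}}

```text
t: 5.3
tcp_pos: [0.4808, -0.1039, 0.0925]
tool_rot: [1.0, -0.022, -0.007, -0.002]
force: [-11.2, -2.4, 7.9]
finger_gap: 0.0
gripper_force: 5.7
```

Contact with the rail is confirmed: the motion stopped and the force rose. Now I back off, turn the fingers 70° and go round to the salt-shaker side of the tin.

Call:
{"method": "step_arm", "body": {"moves": [0,-0.1,0.0045,0,0,0,-0.2,0.009,0,0,0,-0.2,0.009,0,0.05,0,-0.17,-0.12,0,0.1,0,-0.123,-0.28,0,0.15,0,-0.123,-0.28,0,0.2,0,-0.123,-0.28,0,0.25,0,-0.123,-0.28,0,0.3,0,-0.123,-0.28,0,0.35,0,-0.123,-0.28,0,0.389,0,-0.123,-0.28,0,0.389,0,-0.123,-0.28,0,0.389]}}

```text
t: 6.8
tcp_pos: [0.4619, -0.1616, 0.0928]
tool_rot: [0.832, 0.554, -0.0, -0.0]
force: [0.1, 0.5, 0.4]
finger_gap: -0.001
gripper_force: 0.0
```

```bash
python3 - <<'E'
from h import *
s=manip.sense(); print(s['tcp_pos'],ab(s['tcp_pos']),s['force'],np.degrees(2*np.arctan2(*s['tool_rot'][[1,0]])))
t=O-.003*L-.0370*N  # tin
a=snap('top'); b=snap('scene'); cv2.imwrite('pics/c3.png',np.vstack([cv2.resize(a['color'][190:300,220:480],(700,296)),cv2.resize(b['color'][190:290,230:460],(700,304))]))
w=O-.07*L-.064*N; print('to',w,(w-s['tcp_pos'][:2])/.2)
E
```

```text
[ 0.46186458 -0.16159025  0.09281253] [-0.0606 -0.101 ] [0.13656445 0.50889707 0.36902026] 67.34450662492198
to [ 0.49841604 -0.17265058] [ 0.18275729 -0.05530164]
```

View pics/c3.png

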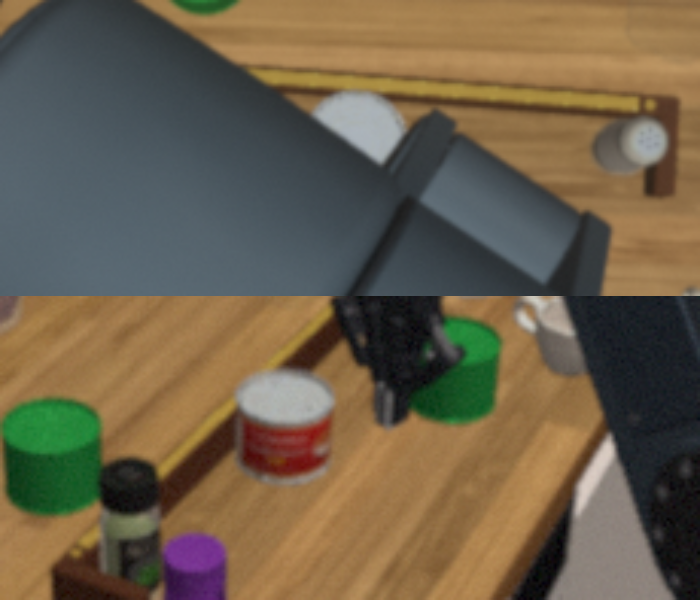

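Both views show the tin on its own against the rail, with the fingers on its shaker side, clear of the green tin. Next I move in behind the tin at its front quarter and start the slide.

Call:
{"method": "step_arm", "body": {"moves": [0,0.1,-0.03,0,0,0,0.183,-0.055,0,0,0,0.223,-0.057,0,0,0,0.223,-0.057,0,0,0,0.2255,-0.007,0,0,0,0.2275,0.043,0,0,0,0.229,0.083,0,0,0,0.231,0.123,0,0,0,0.233,0.163,0,0,0,0.2345,0.203,0,0,0,0.2365,0.243,0,0,0,0.2365,0.243,0,0]}}

```text
t: 8.4
tcp_pos: [0.4917, -0.1098, 0.0925]
tool_rot: [0.83, 0.558, -0.014, -0.016]
force: [-37.3, -16.9, 23.0]
finger_gap: -0.004
gripper_force: 21.7
```

```bash
cat >> h.py <<'E'
def tin(a,u0=240,u1=420):
    X=cloud(a); g=cv2.cvtColor(a['color'],cv2.COLOR_BGR2HSV)
    m=(X[...,2]>.050)&(X[...,2]<.062)&(g[...,1]<70)&(g[...,2]>110); m[:200]=0;m[300:]=0;m[:,:u0]=0;m[:,u1:]=0
    d=X[...,:2]-O; al=d@L; b=d@N; m&=(b<.01)
    return m.sum(), np.c_[al[m],b[m]]
E
python3 - <<'E'
from h import *
s=manip.sense(); print(s['tcp_pos'],ab(s['tcp_pos']),s['force'])
a=snap('top'); b=snap('scene'); cv2.imwrite('pics/c4.png',np.vstack([cv2.resize(a['color'][190:300,220:480],(700,296)),cv2.resize(b['color'][190:290,230:460],(700,304))]))
n,P=tin(a); print(n, P.min(0) if n else'',P.max(0) if n else '')
E
```

```text
[ 0.49166584 -0.10975456  0.09251264] [-0.0075 -0.0736] [-37.261525   -16.87466114  23.02323813]
12 [ 0.05419122 -0.0318243 ] [ 0.06112141 -0.01560539]
```

View pics/c4.png

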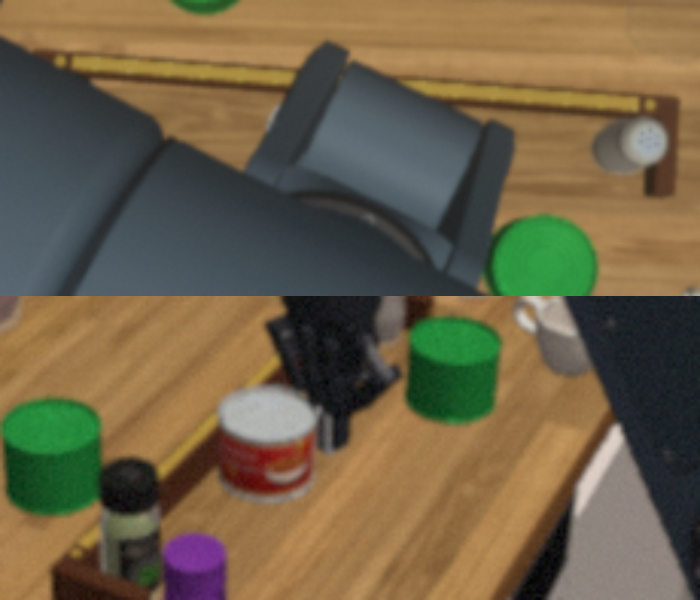

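The crop shows the tin at (265,445) with the fingers wrapped round to its front corner (335,430). The push has slid round to about 50° and is wedging the tin against the rail. I'll back off and use the part-open fingers as a two-point cradle instead.

Call:
{"method": "step_arm", "body": {"moves": [0,-0.08,-0.07,0,0,0,-0.157,-0.143,0,0,0.35,-0.2,-0.24,0,0.0556,0.35,-0.2,-0.24,0,0.0556,0.35,-0.2,-0.24,0,0.0556,0.35,-0.2,-0.24,0,0.0556]}}

```text
t: 9.25
tcp_pos: [0.4693, -0.1602, 0.0929]
tool_rot: [0.78, 0.626, 0.0, -0.0]
force: [0.9, -0.5, -0.3]
finger_gap: 0.353
gripper_force: 0.0
```

```bash
python3 - <<'E'
from h import *
s=manip.sense(); print(s['tcp_pos'],ab(s['tcp_pos']),s['force'],s['finger_gap'],np.degrees(2*np.arctan2(*s['tool_rot'][[1,0]])))
for n in('top','scene'):
    a=snap(n); X=cloud(a); g=cv2.cvtColor(a['color'],cv2.COLOR_BGR2HSV)
    d=X[...,:2]-O; al=d@L; b=d@N
    m=(X[...,2]>.05)&(X[...,2]<.064)&(b>-.1)&(b<.01)&(al>-.06)&(al<.13)&(g[...,1]<70)&(g[...,2]>110)
    P=np.c_[al[m],b[m]].astype(np.float32); print(n,len(P))
    if len(P)>50: print(cv2.minEnclosingCircle(P),np.percentile(P,[1,99],axis=0))
E
```

```text
[ 0.4692996  -0.16019883  0.0929176 ] [-0.0589 -0.0936] [ 0.88158885 -0.45317457 -0.25344567] 0.3527842713447175 77.44284686754881
top 393
((0.018420740962028503, -0.0278271846473217), 0.035640716552734375) [[-0.01162906 -0.0441063 ]
 [ 0.04660494 -0.00135944]]
scene 485
((0.02173730731010437, -0.03923483192920685), 0.04045775532722473) [[-0.01397391 -0.07448684]
 [ 0.05881441 -0.00357866]]
```

Call:
{"method": "step_arm", "body": {"moves": [0.35,0.15,0.04,0,0,0.35,0.227,0.062,0,0,0.35,0.227,0.062,0,0,0.35,0.239,0.115,0,0,0.35,0.251,0.169,0,0,0.35,0.256,0.189,0,0,0.35,0.257,0.219,0,0,0.35,0.258,0.239,0,0,0.35,0.258,0.239,0,0]}}

```text
t: 10.48
tcp_pos: [0.5205, -0.1129, 0.0928]
tool_rot: [0.78, 0.626, -0.0, -0.0]
force: [-1.0, -1.3, -0.3]
finger_gap: 0.35
gripper_force: 0.5
```

```bash
cat > m.py <<'E'
from h import *
s=manip.sense(); print(s['tcp_pos'],ab(s['tcp_pos']),s['force'],s['finger_gap'],s['t'])
for n in('top','scene'):
    a=snap(n); X=cloud(a); g=cv2.cvtColor(a['color'],cv2.COLOR_BGR2HSV)
    d=X[...,:2]-O; al=d@L; b=d@N
    m=(X[...,2]>.05)&(X[...,2]<.064)&(b>-.1)&(b<.01)&(al>-.06)&(al<.175)&(g[...,1]<70)&(g[...,2]>110)
    P=np.c_[al[m],b[m]].astype(np.float32); print(n,len(P))
    if len(P)>50: print(np.percentile(P,[1,99],axis=0))
    m=(X[...,2]>.09)&(X[...,2]<.112)&(b>-.06)&(b<.01)&(al>.16)&(al<.23)&(g[...,2]<90)
    if m.sum()>20: print('jar',m.sum(),np.percentile(np.c_[al[m],b[m]],[1,99],axis=0))
E
python3 m.py
```

```text
[ 0.52047524 -0.11287347  0.09283493] [-0.0093 -0.0447] [-0.98029347 -1.2678448  -0.34912906] 0.350465594748615 10.475
top 9
scene 497
[[-0.001173   -0.07351115]
 [ 0.07240118 -0.00229655]]
jar 270 [[ 0.18115133 -0.04657595]
 [ 0.22140563 -0.00837792]]
```

The cradle carries the tin cleanly at low force, with the tin on the rail. I continue along it.

Call:
{"method": "step_arm", "body": {"moves": [0.35,0.007,0.035,0,0,0.35,0.0085,0.075,0,0,0.35,0.01,0.115,0,0,0.35,0.012,0.155,0,0,0.35,0.014,0.195,0,0,0.35,0.016,0.235,0,0,0.35,0.0175,0.275,0,0,0.35,0.019,0.315,0,0,0.35,0.021,0.355,0,0,0.35,0.023,0.395,0,0,0.35,0.0245,0.43,0,0,0.35,0.0245,0.43,0,0]}}

```text
t: 12.08
tcp_pos: [0.5247, -0.0268, 0.0928]
tool_rot: [0.78, 0.626, -0.001, -0.001]
force: [-2.2, -1.0, 0.2]
finger_gap: 0.353
gripper_force: 0.9
```

```bash
python3 m.py
```

```text
[ 0.52471634 -0.02680292  0.09280046] [ 0.0769 -0.0443] [-2.2017132  -0.95551632  0.1627443 ] 0.3527604144256932 12.075
top 0
jar 293 [[ 0.18558695 -0.04467213]
 [ 0.21939857 -0.00727628]]
scene 547
[[ 0.08560775 -0.07394897]
 [ 0.15898365 -0.0028021 ]]
jar 260 [[ 0.18210826 -0.04645398]
 [ 0.2216363  -0.00828039]]
```

Call:
{"method": "step_arm", "body": {"moves": [0.35,0.002,0.04,0,0,0.35,0.0035,0.075,0,0,0.35,0.0045,0.095,0,0,0.35,0.0045,0.095,0,0]}}

```text
t: 12.68
tcp_pos: [0.5255, -0.0085, 0.0928]
tool_rot: [0.78, 0.626, -0.001, -0.001]
force: [-3.5, -3.2, 0.9]
finger_gap: 0.345
gripper_force: 2.5
```

```bash
python3 m.py; python3 -c "
from h import *
b=snap('scene'); cv2.imwrite('pics/c5.png',cv2.resize(b['color'][215:320,220:360],None,fx=5,fy=5,interpolation=cv2.INTER_CUBIC))"
```

```text
[ 0.52547458 -0.00849444  0.09278786] [ 0.0952 -0.0444] [-3.47453073 -3.21225386  0.86956034] 0.34545160976739353 12.675
top 0
jar 47 [[ 0.2059524  -0.03127842]
 [ 0.22003211 -0.00785794]]
scene 486
[[ 0.101872   -0.07426263]
 [ 0.17276052 -0.006979  ]]
jar 266 [[ 0.18208512 -0.04614364]
 [ 0.22175135 -0.00815426]]
```

View pics/c5.png

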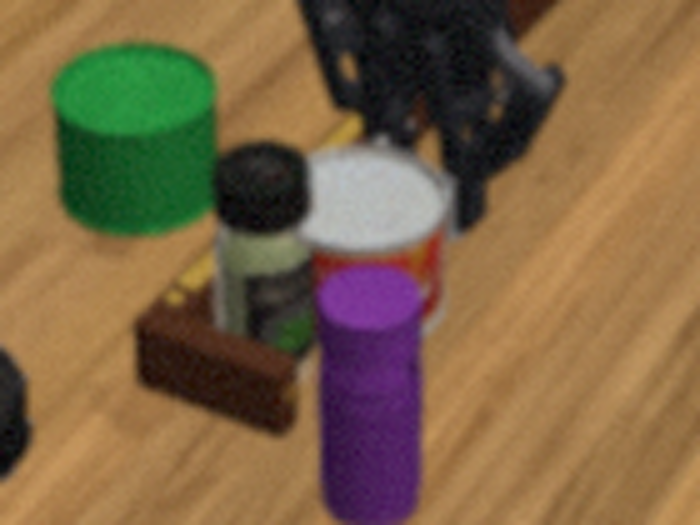

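The jar (260,250) stands upright with the tin (375,200) right behind it. About 3 mm of gap is left by my estimate, so I creep on.

Call:
{"method": "step_arm", "body": {"moves": [0.35,0,0.006,0,0,0.35,0,0.01,0,0,0.35,0,0.01,0,0]}}

```text
t: 13.2
tcp_pos: [0.5255, -0.007, 0.0928]
tool_rot: [0.78, 0.626, -0.001, -0.001]
force: [-3.8, -6.1, 1.2]
finger_gap: 0.349
gripper_force: 3.6
```

Call:
{"method": "step_arm", "body": {"moves": [0.35,0,0.005,0,0,0.35,0,0.005,0,0]}}

```text
t: 13.45
tcp_pos: [0.5256, -0.006, 0.0928]
tool_rot: [0.78, 0.626, -0.001, -0.001]
force: [-4.0, -6.2, 1.2]
finger_gap: 0.348
gripper_force: 3.6
```

```bash
python3 m.py
```

```text
[ 0.52556242 -0.00602222  0.09282534] [ 0.0977 -0.0444] [-3.96599271 -6.20309965  1.17337242] 0.34769300437525524 13.45
top 0
jar 21 [[ 0.20889987 -0.02516758]
 [ 0.21913849 -0.00860575]]
scene 465
[[ 0.10610891 -0.07398219]
 [ 0.17304057 -0.00723496]]
jar 275 [[ 0.18093271 -0.04626456]
 [ 0.22136635 -0.00776305]]
```

Call:
{"method": "step_arm", "body": {"moves": [0.35,0,0.004,0,0,0.35,0,0.004,0,0]}}

```text
t: 13.8
tcp_pos: [0.5256, -0.0053, 0.0928]
tool_rot: [0.78, 0.626, -0.001, -0.0]
force: [-4.6, -6.3, 1.3]
finger_gap: 0.346
gripper_force: 3.7
```

Call:
{"method": "step_arm", "body": {"moves": [0.35,-0.03,-0.1,0,0,0.35,-0.06,-0.2,0,0,0.35,-0.2,-0.4,0,0,0.35,-0.45,-0.4,0,0,0.35,-0.45,-0.4,0.3,0,0.35,-0.45,-0.6,0.8,0,0.35,-0.45,-0.9,0.8,0,0.35,-0.45,-1,0.8,0,0.35,-0.45,-1,0.8,0,0.35,-0.45,-1,0.8,0]}}

```text
t: 15.05
tcp_pos: [0.4362, -0.2039, 0.2526]
tool_rot: [0.78, 0.625, 0.0, -0.0]
force: [0.1, -0.1, 0.1]
finger_gap: 0.351
gripper_force: 0.0
```

```bash
python3 m.py; python3 - <<'E'
from h import *
a=snap('top'); b=snap('scene')
cv2.imwrite('pics/c6.png',np.vstack([cv2.resize(a['color'][190:340,140:490],(700,300)),cv2.resize(b['color'][190:320,200:500],(700,300))]))
X=cloud(a)
for n,u,v,r,lo,hi in(('jar',248,228,22,.095,.12),('tin',278,233,24,.052,.064)):
    P=X[v-r:v+r,u-r:u+r].reshape(-1,3); P=P[(P[:,2]>lo)&(P[:,2]<hi)]
    if len(P):
        c,rad=cv2.minEnclosingCircle(P[:,:2].astype(np.float32)); print(n,len(P),rad,ab(c))
E
```

```text
[ 0.43624513 -0.2038704   0.25264963] [-0.104  -0.1247] [ 0.06891331 -0.09773783  0.07664536] 0.35142429716578005 15.05
top 1096
[[ 0.10922812 -0.07207934]
 [ 0.17382459 -0.0019655 ]]
jar 389 [[ 0.1809979  -0.04489165]
 [ 0.21921318 -0.00745349]]
scene 472
[[ 0.10651265 -0.074798  ]
 [ 0.17362834 -0.0077378 ]]
jar 268 [[ 0.1821425  -0.04664937]
 [ 0.22257127 -0.00746453]]
jar 377 0.02030564472079277 [ 0.2006 -0.0257]
tin 1018 0.0431232824921608 [ 0.1485 -0.0333]
```

View pics/c6.png

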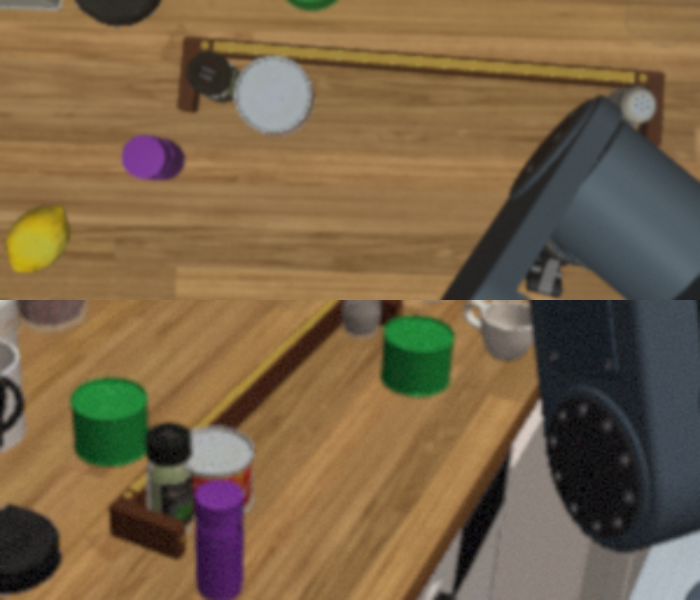

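The views show the tin's lid (273,95) close by the jar (210,73), both upright, the bystanders untouched, and the arm clear. One tighter fit for the gap.

```bash
python3 - <<'E'
from h import *
from scipy.optimize import least_squares
d0=np.load('s0.npz')
def fit(X,C,u,v,r,lo=.050,hi=.0585,excl=False):
    m=np.zeros(X.shape[:2],np.uint8); Z=X[...,2]; g=cv2.cvtColor(C,cv2.COLOR_BGR2HSV)
    m[v-r:v+r,u-r:u+r]=((Z>lo)&(Z<hi)&(g[...,2]>110)&(g[...,1]<75))[v-r:v+r,u-r:u+r]
    m=cv2.morphologyEx(m,cv2.MORPH_OPEN,np.ones((5,5),np.uint8))
    c=max(cv2.findContours(m,cv2.RETR_EXTERNAL,cv2.CHAIN_APPROX_NONE)[0],key=len)[:,0]
    E=X[c[:,1],c[:,0],:2]; D=E-O; E=np.c_[D@L,D@N]
    s=least_squares(lambda p:np.hypot(*(E-p[:2]).T)-p[2],[*E.mean(0),.036],loss='soft_l1',f_scale=.0007)
    return s.x.round(4),len(E)
print('start',fit(d0['xa'],d0['ca'],350,265,26))
a=snap('top'); print('now',fit(cloud(a),a['color'],277,237,26))
for u,v in((456,243),): 
    X=cloud(a); P=X[v-20:v+20,u-20:u+20].reshape(-1,3);P=P[(P[:,2]>.08)&(P[:,2]<.1)];print('salt',len(P),np.median(P,0))
E
```

```text
start (array([-0.0033, -0.0784,  0.0349]), 121)
now (array([ 0.1447, -0.0381,  0.0332]), 178)
salt 206 [ 0.53352548 -0.30720022  0.08598824]
```

```bash
python3 -c "
from station import manip
print(manip.sign_off())"
```

```text
the job is handed in; nothing more can be done
None
```

The job is handed in, with no verdict returned: the tin stands against the rail right beside the spice jar, about 1 mm gap or less by my measurements, and the gripper is clear. The first slide attempt wedged the tin into the rail at about 47 N before I switched to a two-finger push. The jar, shaker and bystanders look undisturbed.

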